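Morning temperature check of chilled portion pots with a surface thermometer

ROBOT

A 6-joint arm with a two-finger parallel gripper is mounted at the origin on the work surface. World frame = base frame: x ahead of the robot, y to its left, z up, the work surface at z = 0. Lengths are in mm, angles in rad, forces in N, time in s.
With the tool pointing down it reaches from about 275 to 750 mm from the base axis. Payload 10.2 kg.
Tool frame: the origin (TCP) lies between the finger pads; the fingertips stand 11 mm ahead of it and the grasp point (between the pads) lies 8 mm behind it; z points along the fingers, y is the line along which they close (so a half turn about z gives the same grasp; the last joint's range is limited). The gripper opens to 85 mm and grips with 20 to 120 N. Pads are 22 mm wide; open, the fingers measure 114 mm over their backs; the gripper's body (76 mm by 85 mm) begins 54 mm behind the grasp point. The pads swing forward as they close: fully open they stand 13 mm farther back than shut.
Start: joints at [0.886, 0.313, 1.498, -0, 1.331, -0.223], TCP at [233.932, 470.007, 213.994] pointing down, gripper open.
Joint ranges: [-2.94, 2.94], [-0.97, 2.17], [0.19, 2.56], [-1.23, 4.37], [0.02, 3.11], [-2.88, 2.88]. Speed limits (rad/s): [2.39, 2.39, 3.01, 3.14, 3.14, 3.14].

INTERFACE

Orientations are given as a unit quaternion [w, x, y, z].
In Python, from rig import sense, eyes, finish_job gives the robot as it stands.
- The arm moves only by the shell command python3 -m jog 'ROWS' [FORCE]. ROWS is JSON, a list of rows, each a list of 7 numbers: the shift along the tool's x, y, z in m, then the turn, a rotation vector about the tool's x, y, z in rad, then the finger opening in m, from 0 to 0.0854. In form: [[dx, dy, dz, rx, ry, rz, gripper], ...]. A call has 1 to 5 rows; each row shifts and turns the commanded pose from where the row before left it, along the tool's axes as they then stand; what a row does not reach is not made up. A row lasts 1/10 s, in which the tool goes at most 50 mm and 8.59 degrees, less where a joint would pass 70% of its speed; a pose out of reach is approached as far as the arm can. A call is refused whole if a number of a shift passes 0.05 or a number of a turn 0.15, either way. A call with a gripper value outside its range is refused whole. The fingers move at their own pace and stop on an object; FORCE is the grip in N (left out, the last holds). Time passes only in rows, so rows that do not move let the fingers close. It gives the time, the measured TCP pose, the force, the opening and the grip force at its end, in the units of the state.
- sense(): the state, without advancing time (a new reading comes with each control period).
- eyes.capture(name): name is "side" or "top" or "wrist"; returns the picture (384x512x3 uint8, red, green, blue); there is no depth.
- eyes.calibration(name): a dict with "fx", "fy", "cx", "cy" (pixels), "cam_to_world" (4x4, takes a point from camera to world coordinates); the wrist camera has in their place "mount" (4x4, takes a point from camera to tool coordinates, whose origin is the TCP and whose axes are the flange's). Camera axes: x right, y down, z forward; pixel columns grow to the right and rows downward; lengths in mm; the calibration is good to about 2 mm. The wrist camera is an equidistant fisheye: a pixel r from the principal point sees the ray r / f radians off the axis. A picture is of the moment at which its call begins: read the wrist's pose just before it. calibration takes no time and is no camera call.
- finish_job(): hands the job in; it is judged then, once.
The state is a dict: "time_s": time; "joints": joint angles; "dq": joint speeds; "tau": joint torques, N m; "eef_pos": TCP position; "ee_rot": TCP orientation; "force": force on the tool from outside, world axes, zero at the start; "wrist_torque": the same for the moment, N m; "grip_width": opening from 0.0 (shut) to 1.0 (fully open); "grip_force": force on a finger pad.
Only numpy, scipy, OpenCV 4.12 (cv2) and the standard library are available. Lean on these libraries where they do the work, as an engineer would, in place of code of your own. Each camera call takes 0.05 s, during which the arm holds its last target. There are 200 camera calls.

TASK

Take the surface thermometer from its rest and check the three chilled pots in allergen order: the free-from pot (green lid) first, then the plain dairy pot (blue lid), then the nut pot (red lid). On each, set the thermometer's foot squarely on the white spot in the middle of the sloping foil lid, press gently until the sprung foot is about half-way in, never so hard that the foil could burst, and keep it there for at least one full second. Then hang the thermometer back in its rest and leave everything else where it stands.

Things in the scene. Friction and masses are not known exactly. Their poses are not given: they have to be found in the camera images.
- probe: Surface thermometer, 0.1 to 0.2 kg, hanging upright and loose in the fork of its rest. Origin on its axis at the underside of the black collar (34 mm across, 6 mm thick) it hangs by; z runs up the handle. Below the collar: a sleeve 10 mm across and 12 mm long, a steel stem 8 mm across, then a copper foot.
- probe_handle (a point): Middle of the thermometer's yellow box-shaped handle, on its axis, 56 mm above the probe's origin. The handle measures 28 mm along the probe's x, 24 mm along its y, and runs from 6 to 106 mm above the probe's origin.
- probe_tip (a point): Centre of the flat underside of the copper foot, 100 mm below the probe's origin on its axis while relaxed. The foot is a disc 14 mm across on a spring: it slides up into the stem by at most 8 mm, 1 N per mm, no preload (half-way in = 4 mm = 4 N; past 8 mm it is solid). A reading counts only with 1.5 to 7 N between foot and lid.
- rest: Fixed steel stand of the thermometer. Origin at the underside of its foot plate, straight below where the thermometer's axis hangs; z up. The foot plate is 10 mm thick, x = -38 to 62, y = -43 to 43 mm. An upright post 40 mm wide stands at x = 40 to 50 mm and carries the fork; it is no higher than the prongs.
- rest_seat (a point): Middle of the rest's fork, 138 mm above the rest's origin, level with the tops of its two prongs; the probe's origin lies here when hung up (within a few mm along the slot). The slot between the prongs is 16 mm wide, centred on the rest's y = 0, open towards its -x, closed at x = 38 mm; the collar lies on the prongs.
- rest_lip (a point): Middle of the fork's open end, 34 mm towards the rest's -x from rest_seat. Each prong carries a lip here, 4 mm long and 4 mm high. To take the thermometer out, lift it straight up past the lips, then draw it out along the rest's -x; to hang it up, do the reverse.
- well_green: Well with the GREEN-lidded pot. Origin: centre of its round mouth (92 mm across). z points out along the pot's axis, square to the lid, leaning 30 degrees from vertical to the dispenser's front; y level along the row. Flat lid 75 mm across, centred on z, with a white spot 16 mm across in its middle. Lid face is 6 to 22 mm beyond the origin along z: differs, not measured, feel for it.
- well_blue: Well with the BLUE-lidded pot, otherwise like well_green: origin at the centre of the mouth, z out along the pot's axis. Each lid stands out by its own unknown 6 to 22 mm, depending on what is stacked under the pot. The pots do not give way under a light press; the foil bursts above 15 N.
- well_red: Well with the RED-lidded pot, otherwise like well_green: origin at the centre of the mouth, z out along the pot's axis, lid face 6 to 22 mm beyond the origin. The three wells stand in a row, 100 mm apart, about 127 mm above the counter; which colour is in which place changes.
- dispenser: The chilled portion dispenser, a fixed wedge-shaped steel cabinet, 170 mm deep (x), 330 mm wide (y). Origin at the centre of its underside; front towards -x. Its top slopes 30 degrees, from 71 mm high in front to 169 mm at the back. The wells are set in the slope.
- tray: Black breakfast tray with a woven mat and a plate with a slice of bread, 440 x 320 mm, rim 22 mm high; fixed. Origin at the centre of its underside.
- milk_jug: Bystander: steel milk jug on the tray, 80 mm across, 78 mm high. Origin under its centre.
- juice_jar: Bystander: glass jar of orange juice with a glass stopper on the tray, 66 mm across, 107 mm high. Origin under its centre.
- fruit_jar: Bystander: smaller glass jar of fruit on the tray, 62 mm across, 90 mm high. Origin under its centre.
- cereal_jar: Bystander: low cereal jar with a white lid on the tray, 100 mm across, 77 mm high. Origin under its centre.
- butter_1: Bystander: yellow-lidded butter portion on the counter in front of the dispenser, 52 x 42 x 17 mm. Origin under its centre.
- butter_2: Bystander: a second butter portion like butter_1.
- wipes: Bystander: white and blue tub of probe wipes behind the rest, 74 mm across, 134 mm high. Origin under its centre.
Things that resemble listed ones, but are neither listed nor needed, are in the scene too. There is more than one size of the probe; the job needs the smaller.

How it is judged (in metres and radians):
On the way, in this order (a step that is already met when the one before it is completed fails the run):
1. the foot is pressed squarely on the white spot of the green lid (tip centre within 8 mm of the lid's axis, thermometer within 0.2 rad of square, 1.5 to 7 N) for one second (contact force between probe and well_green between 1.5 and 7 N and angle between the z axis of probe and the z axis of well_green, either way round below 0.2 rad and x of probe_tip in the frame of well_green between -0.008 and 0.008 m and y of probe_tip in the frame of well_green between -0.008 and 0.008 m), for 1 s.
2. the foot is pressed squarely on the white spot of the blue lid (tip centre within 8 mm of the lid's axis, thermometer within 0.2 rad of square, 1.5 to 7 N) for one second (contact force between probe and well_blue between 1.5 and 7 N and angle between the z axis of probe and the z axis of well_blue, either way round below 0.2 rad and x of probe_tip in the frame of well_blue between -0.008 and 0.008 m and y of probe_tip in the frame of well_blue between -0.008 and 0.008 m), for 1 s.
3. the foot is pressed squarely on the white spot of the red lid (tip centre within 8 mm of the lid's axis, thermometer within 0.2 rad of square, 1.5 to 7 N) for one second (contact force between probe and well_red between 1.5 and 7 N and angle between the z axis of probe and the z axis of well_red, either way round below 0.2 rad and x of probe_tip in the frame of well_red between -0.008 and 0.008 m and y of probe_tip in the frame of well_red between -0.008 and 0.008 m), for 1 s.
At the end, for the whole second after the job is handed in: The thermometer hangs at rest in the fork of its rest again: collar lying on the prongs (origin within 4 mm of their height), within 10 mm of the middle of the slot and 22 mm along it, upright within 0.12 rad, let go (z of probe in the frame of rest between 0.134 and 0.142 m and y of probe in the frame of rest between -0.01 and 0.01 m and x of probe in the frame of rest between -0.022 and 0.022 m and angle between probe's own z axis and vertical below 0.12 rad and linear speed of probe below 0.02 m/s); the robot touches nothing.
It fails at once if a foil lid or its well is pressed with more than 15 N (contact force between any of well_green, well_blue, well_red and anything else above 15 N).
It fails at once if a bystander is moved by more than 20 mm (distance of any of milk_jug, juice_jar, fruit_jar, cereal_jar, butter_1, butter_2, wipes from where it was at the start of the episode above 0.02 m).
It also fails if it takes over 72 s, if anything falls off the work surface, if the arm or the gripper's body presses on something with over 40 N, if the wrist force passes 120 N, or if a joint passes its speed limit or range.

## Working session

There is one attempt and no reset: what is moved stays moved. The work goes in short steps, Python scripts to look and compute and a shell command to move; the robot and the scene stay as the last step left them, time stands still between calls to the robot, and variables do not carry over. Pictures are saved under pics/ and viewed, at most 10 in all, crops included, and the job is handed in when it is done.

```bash
mkdir -p pics; ls; python3 - <<'E'
from rig import sense, eyes
import cv2,numpy as np
s=sense();print(s)
for n in("side","top","wrist"):
    c=eyes.calibration(n);print(n,{k:(np.round(v,3).tolist() if not np.isscalar(v) else v) for k,v in c.items()})
    im=eyes.capture(n);cv2.imwrite(f"pics/{n}0.png",im[:,:,::-1])
a=[cv2.imread(f"pics/{n}0.png") for n in("top","side")]
for n,i in zip(("top","side"),a): cv2.imwrite(f"pics/{n}0b.png",cv2.resize(i,(800,600),interpolation=cv2.INTER_CUBIC))
E
```

```text
pics
{'time_s': 0.0, 'joints': array([ 8.85590828e-01,  3.13449815e-01,  1.49845843e+00, -3.18833050e-05,
        1.33101282e+00, -2.23459176e-01]), 'dq': array([ 5.97690094e-04,  6.62456181e-04, -1.00597489e-03,  1.90339545e-03,
       -9.98511329e-05, -5.70317191e-04]), 'tau': array([ 1.44486232e-03, -4.12267542e+01, -2.59737700e+01, -9.65162440e-05,
        4.21509409e-03, -2.66677731e-06]), 'eef_pos': array([233.75053329, 469.7644269 , 213.42715698]), 'ee_rot': array([-2.77583729e-04,  2.28823859e-01,  9.73467616e-01, -6.03622052e-04]), 'force': array([-0.45429754, -0.52256376, -0.40587761]), 'wrist_torque': array([ 0.00798656, -0.04274864,  0.00172673]), 'grip_force': 0.0, 'grip_width': 1.0034524177326207}
side {'fx': 403.7053853702254, 'fy': 403.7053853702254, 'cx': 260.63556929204606, 'cy': 192.28999974450846, 'cam_to_world': [[0.982, -0.112, 0.154, 306.042], [-0.19, -0.531, 0.826, -1212.15], [-0.011, -0.84, -0.543, 851.516], [0.0, 0.0, 0.0, 1.0]]}
top {'fx': 402.20922247817447, 'fy': 402.20922247817447, 'cx': 253.66848485366535, 'cy': 196.89520455109147, 'cam_to_world': [[-0.02, -0.973, 0.228, 279.349], [-1.0, 0.02, -0.004, -113.119], [-0.001, -0.228, -0.974, 1198.993], [0.0, 0.0, 0.0, 1.0]]}
wrist {'fx': 297.3186396354542, 'fy': 297.3186396354542, 'cx': 250.3738625882217, 'cy': 187.8293295001142, 'mount': [[-0.0, -0.946, -0.325, 84.159], [1.0, -0.0, -0.0, -0.719], [-0.0, -0.325, 0.946, -160.384], [0.0, 0.0, 0.0, 1.0]]}
```

View pics/top0b.png

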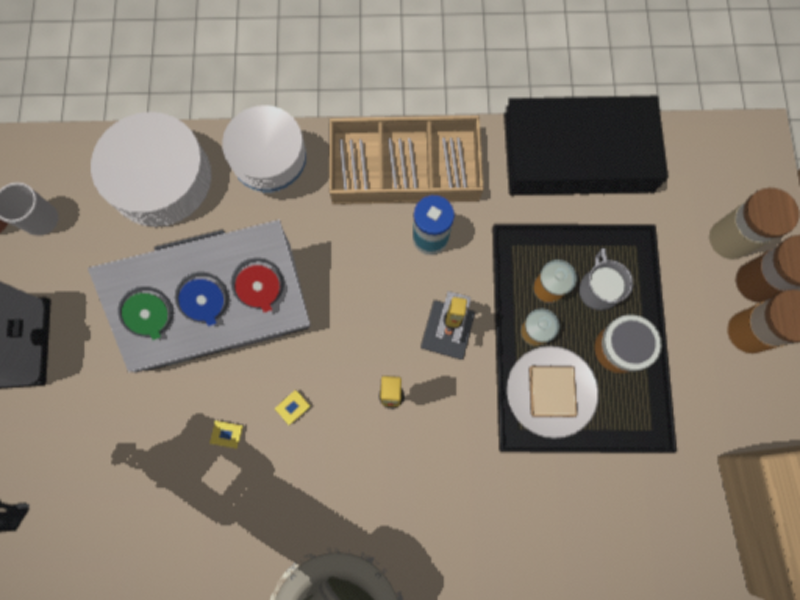

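View pics/side0b.png

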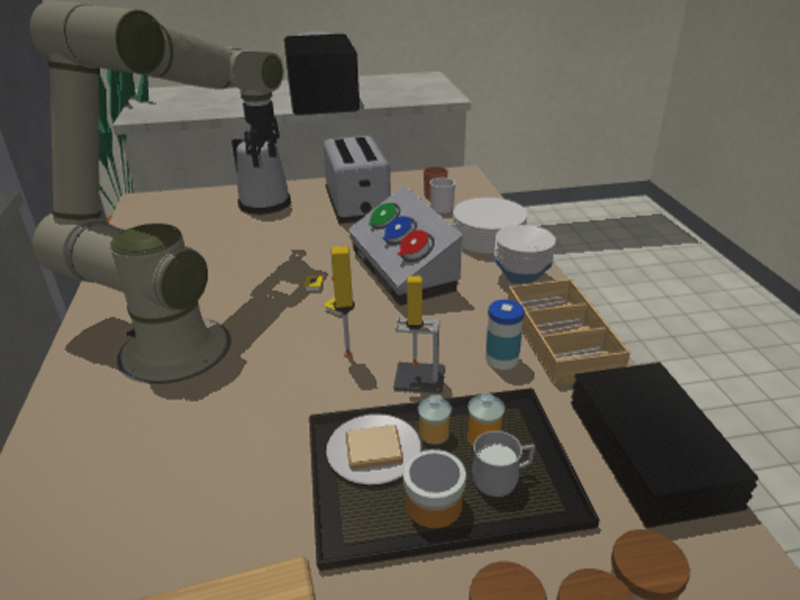

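The top view shows the lids left to right: green (145,314), blue (201,299), red (258,286). There are two yellow probes. One hangs in the rest at (457,312) top / (414,300) side. The other stands free at (391,390) top / (342,280) side and is visibly longer. The hanging one is smaller and sits in the fork, so it fits the description. I'll confirm it in a crop and triangulate.

```bash
cat > h.py <<'E'
import numpy as np,cv2
from rig import sense,eyes
from scipy.spatial.transform import Rotation as R
def ray(n,u,v):
    c=eyes.calibration(n);M=np.array(c["cam_to_world"])
    d=M[:3,:3]@[(u-c["cx"])/c["fx"],(v-c["cy"])/c["fy"],1];return M[:3,3],d/np.linalg.norm(d)
def plane(n,u,v,z):
    o,d=ray(n,u,v);return o+d*(z-o[2])/d[2]
def tri(a,b):
    (o1,d1),(o2,d2)=ray("top",*a),ray("side",*b)
    t=np.linalg.lstsq(np.c_[d1,-d2],o2-o1,rcond=None)[0]
    p,q=o1+t[0]*d1,o2+t[1]*d2;return (p+q)/2,np.linalg.norm(p-q)
def rot(q=None):
    q=sense()["ee_rot"] if q is None else q
    return R.from_quat([q[1],q[2],q[3],q[0]])
def comps(mask,amin=5):
    n,l,s,c=cv2.connectedComponentsWithStats(mask.astype(np.uint8))
    return [(c[i],s[i]) for i in range(1,n) if s[i,4]>=amin]
E
python3 - <<'E'
from h import *
im={n:cv2.imread(f"pics/{n}0.png") for n in("top","side")}
box={"top":(50,130,200,240),"side":(215,110,310,185)}
for n in im:
    x0,y0,x1,y1=box[n]; h=cv2.cvtColor(im[n],cv2.COLOR_BGR2HSV)
    w=(h[...,1]<40)&(h[...,2]>190)
    for c,s in comps(w[y0:y1,x0:x1],4): print(n,"white",np.round(c+[x0,y0],1),s[2:])
    y=(h[...,0]>18)&(h[...,0]<33)&(h[...,1]>150)&(h[...,2]>70)
    for c,s in comps(y,20): print(n,"yellow",np.round(c,1),s)
    for nm,a,b in(("g",50,75),("b",105,125),("r",174,180)):
        m=((h[...,0]>=a)&(h[...,0]<=b))|((nm=="r")&(h[...,0]<5)); m&=(h[...,1]>140)
        k=comps(m[y0:y1,x0:x1],60)
        for c,s in k: print(n,nm,np.round(c+[x0,y0],1),s+[x0,y0,0,0,0])
t=cv2.resize(im["top"][180:240,260:320],(400,400),interpolation=cv2.INTER_CUBIC)
s=cv2.resize(im["side"][150:255,200:305],(400,400),interpolation=cv2.INTER_CUBIC)
cv2.imwrite("pics/crop1.png",np.hstack([t,s]))
E
```

```text
top white [ 84.2 131.3] [3 4 6]
top white [ 94.9 131.3] [20  4 63]
top yellow [292.5 196.2] [287 192  11  10  72]
top yellow [251.9 247.1] [245 242  11  14  82]
top g [ 92.4 200.9] [ 79 189  27  27 479]
top b [128.5 192. ] [114 179  29  29 548]
top r [164.5 183.2] [151 170  28  29 552]
side yellow [218.  177.9] [208 158  18  40 447]
side yellow [200.4 179.5] [195 176  12   7  51]
side yellow [265. 192.] [261 177   9  31 278]
side yellow [277.2 276.1] [269 269  18  14 138]
side g [244.8 136.4] [237 130  16  14 127]
side b [254.1 145.3] [245 139  18  15 151]
side r [264.1 154.7] [255 148  19  16 183]
```

View pics/crop1.png

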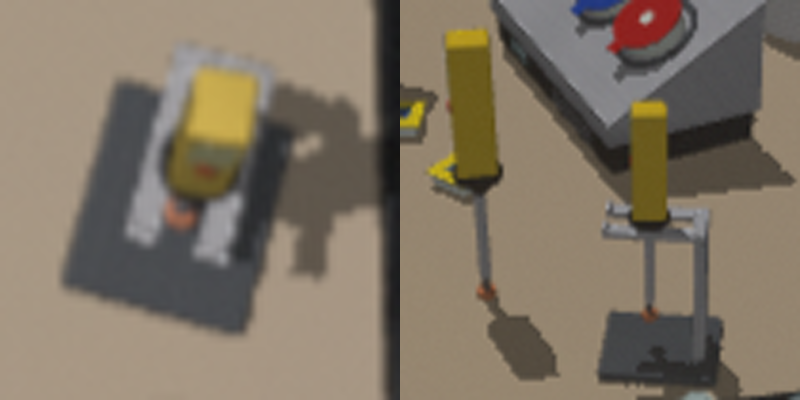

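```bash
python3 - <<'E'
from h import *
im={n:cv2.imread(f"pics/{n}0.png") for n in("top","side")}
bb={"top":dict(g=(79,189,27,27),b=(114,179,29,29),r=(151,170,28,29)),"side":dict(g=(237,130,16,14),b=(245,139,18,15),r=(255,148,19,16))}
S={}
for n in bb:
    for k,(x,y,w,h) in bb[n].items():
        p=im[n][y:y+h,x:x+w].astype(float); q=p.min(2)  # white: all channels high
        m=cv2.getGaussianKernel(h,h/6)@cv2.getGaussianKernel(w,w/6).T
        q=np.clip(q-90,0,None)*(m>m.max()*.3)
        yy,xx=np.mgrid[:h,:w]; S[n,k]=(x+(q*xx).sum()/q.sum(),y+(q*yy).sum()/q.sum())
P={}
for k in"gbr":
    P[k],e=tri(S["top",k],S["side",k]);print(k,np.round(S["top",k],1),np.round(S["side",k],1),P[k].round(1),"gap",round(e,1))
for k in "gbr": print("plane z=138",k,plane("top",*S["top",k],138).round(1),plane("side",*S["side",k],138).round(1))
v=P["r"]-P["g"];print("row",v.round(1),np.linalg.norm(v),np.degrees(np.arctan2(v[1],v[0])))
c=lambda u,v:(260+u/6.667,180+v/6.667); d=lambda u,v:(200+u/3.81,150+v/3.81)
for nm,p,z in(("pl",(122,85),10),("pl",(245,330),10),("pl",(68,287),10),("tipL",(141,235),142),("tipR",(212,255),142),("backL",(182,45),138),("backR",(268,70),138),("htop",(223,103),244),("foot",(181,215),45)):
    print(nm,plane("top",*c(*p),z).round(1))
print("htop tri",tri(c(223,103),d(649,107) if 0 else d(649-400,107)))
print("foot tri",tri(c(181,215),d(650-400,315)))
E
```

```text
g [ 92.2 200.5] [244.8 135.9] [527.8 321.7 133.1] gap 0.9
b [128.4 191.5] [254.  144.8] [549.8 223.7 136.4] gap 1.4
r [164.3 182.6] [264.1 154.2] [571.3 125.5 141.9] gap 1.4
plane z=138 g [527.1 319.7 138. ] [525.9 311.  138. ]
plane z=138 b [550.1 223.2 138. ] [548.5 220.1 138. ]
plane z=138 r [573.2 126.4 138. ] [572.1 132.6 138. ]
row [  43.5 -196.2    8.9] 201.18943627421365 -77.49132636563796
pl [ 569.8 -192.8   10. ]
pl [ 456.  -243.9   10. ]
pl [ 477.  -165.4   10. ]
tipL [ 475.5 -189.4  142. ]
tipR [ 466.8 -217.5  142. ]
backL [ 554.8 -209.3  138. ]
backR [ 543.6 -243.9  138. ]
htop [ 505.1 -213.8  244. ]
foot [ 502.1 -214.3   45. ]
htop tri (array([ 506.03446135, -214.00330711,  242.80400893]), np.float64(1.311136265599627))
foot tri (array([ 504.8276062 , -214.87022352,   39.31863794]), np.float64(3.2494147725802764))
```

The crop confirms it. The hanging probe (top crop (222,103)) has its collar on the fork, and the free one is longer. The probe axis is at about (505,-214), the rest yaw is about -16.4°, and the lids are triangulated. Next I raise the arm and fly over.

```bash
cat > go.py <<'E'
# delta in tool axes from the measured pose to a goal: x y z yaw tilt (deg); tool y at 90+yaw, tilt leans tool z forward
import sys; from h import *
def goal(yaw,tilt):
    b=R.from_matrix(np.array([[-1,0,0],[0,1,0],[0,0,-1.]]).T)
    return R.from_euler("z",yaw,degrees=True)*b*R.from_euler("y",-tilt,degrees=True)
if __name__=="__main__":
    x,y,z,yaw,tilt=map(float,sys.argv[1:]);s=sense();r=rot(s["ee_rot"]);g=goal(yaw,tilt)
    d=np.array([x,y,z])-s["eef_pos"]
    print("shift now-axes",(r.inv().apply(d)/1000).round(4),"goal-axes",(g.inv().apply(d)/1000).round(4),"turn",(r.inv()*g).as_rotvec().round(3),"t",round(s["time_s"],2),"F",s["force"].round(1),"gw",round(s["grip_width"],2))
E
cat > /dev/null; python3 -m jog '[[0,0,-0.045,0,0,-0.087,0.085],[0,0,-0.045,0,0,-0.089,0.085],[0,0,-0.045,0,0,0,0.085],[0,0,-0.04,0,0,0,0.085]]'
python3 - <<'E'
from h import *
print("big top handle",tri((251.9,243.5),(218,160)),"foot",plane("side",200+85/3.81,150+290/3.81,5))
E
python3 go.py 440 -180 380 -16.4 0;python3 go.py 505 -214 380 -16.4 0
```

```text
time_s: 0.55
eef_pos: [233.7, 469.8, 391.2]
ee_rot: [0.0, 0.142, 0.99, 0.0]
force: [0.9, 0.8, -0.1]
grip_width: 0.992
grip_force: 0.0
big top handle (array([ 383.48384513, -110.27435293,  263.25776616]), np.float64(8.213953595137717)) foot [ 376.91775463 -107.11633019    5.        ]
shift now-axes [-0.381  -0.5653  0.0109] goal-axes [-0.3814 -0.5651  0.0112] turn [0.001 0.    0.001] t 0.55 F [ 0.9  0.8 -0.1] gw 0.99
shift now-axes [-0.453  -0.5796  0.0109] goal-axes [-0.4533 -0.5794  0.0112] turn [0.001 0.    0.001] t 0.55 F [ 0.9  0.8 -0.1] gw 0.99
```

```bash
python3 -m jog '[[-0.035,-0.045,0,0,0,0,0.085],[-0.035,-0.045,0,0,0,0,0.085],[-0.035,-0.045,0,0,0,0,0.085],[-0.035,-0.045,0,0,0,0,0.085],[-0.035,-0.045,0,0,0,0,0.085]]' >/dev/null
python3 -m jog '[[-0.035,-0.045,0,0,0,0,0.085],[-0.035,-0.045,0,0,0,0,0.085],[-0.035,-0.045,0,0,0,0,0.085],[-0.035,-0.045,0,0,0,0,0.085],[-0.035,-0.045,0,0,0,0,0.085]]' >/dev/null
python3 -m jog '[[-0.035,-0.045,0,0,0,0,0.085],[-0.035,-0.045,0,0,0,0,0.085],[-0.033,-0.04,0,0,0,0,0.085],[0,0,0,0,0,0,0.085]]'
python3 go.py 505 -214 300 -16.4 0
python3 - <<'E'
from h import *
s=sense();im=eyes.capture("wrist");cv2.imwrite("pics/w1.png",im[:,:,::-1])
h=cv2.cvtColor(im,cv2.COLOR_RGB2HSV);y=(h[...,0]>18)&(h[...,0]<33)&(h[...,1]>150)&(h[...,2]>60)
for c,a in comps(y,40):print(c.round(1),a)
E
```

```text
time_s: 1.95
eef_pos: [474.4, -138.7, 386.6]
ee_rot: [-0.002, 0.145, 0.989, 0.0]
force: [0.6, 0.5, -0.7]
grip_width: 0.997
grip_force: 0.0
shift now-axes [-0.0512 -0.0633  0.0864] goal-axes [-0.0506 -0.0636  0.0866] turn [ 0.    -0.004 -0.005] t 1.95 F [ 0.6  0.5 -0.7] gw 1.0
[201.1 202.7] [185 178  31  48 796]
```

View pics/w1.png

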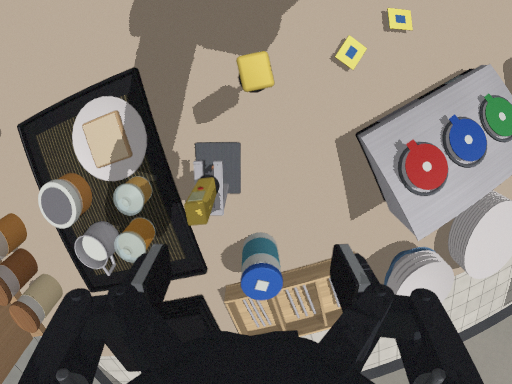

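The wrist view shows the probe in the rest at (201,203), the decoy at (255,71), and the red, blue and green lids at (427,167), (467,140) and (501,117). Continue to above the handle.

```bash
python3 -m jog '[[-0.025,-0.032,0,0,0,0,0.085],[-0.026,-0.032,0,0,0,0,0.085],[0,0,0.04,0,-0.004,-0.005,0.085],[0,0,0.035,0,0,0,0.085],[0,0,0,0,0,0,0.085]]'
cat >> h.py <<'E'
def wray(u,v,s):
    c=eyes.calibration("wrist");M=np.array(c["mount"]);p=np.array([u-c["cx"],v-c["cy"]])/c["fx"];t=np.linalg.norm(p)
    d=np.r_[p/max(t,1e-9)*np.sin(t),np.cos(t)];r=rot(s["ee_rot"])
    return s["eef_pos"]+r.apply(M[:3,3]),r.apply(M[:3,:3]@d)
def wplane(u,v,s,z):
    o,d=wray(u,v,s);return o+d*(z-o[2])/d[2]
E
python3 go.py 505 -214 300 -16.4 0
python3 - <<'E'
from h import *
s=sense();im=eyes.capture("wrist")[:,:,::-1]
print(s["eef_pos"].round(1))
c=cv2.resize(im[170:360,150:350],(800,600) if 0 else (630,600),interpolation=cv2.INTER_CUBIC);cv2.imwrite("pics/w2.png",c)
import json;json.dump([s["eef_pos"].tolist(),s["ee_rot"].tolist()],open("s2.json","w"))
E
```

```text
time_s: 2.5
eef_pos: [503.2, -208.3, 310.1]
ee_rot: [-0.002, 0.14, 0.99, 0.002]
force: [-0.0, -0.6, -0.3]
grip_width: 0.997
grip_force: 0.0
shift now-axes [-0.0033 -0.005   0.0101] goal-axes [-0.0033 -0.0049  0.0101] turn [ 0.003 -0.004  0.006] t 2.5 F [-0.  -0.6 -0.3] gw 1.0
[ 503.2 -208.3  310.1]
```

View pics/w2.png

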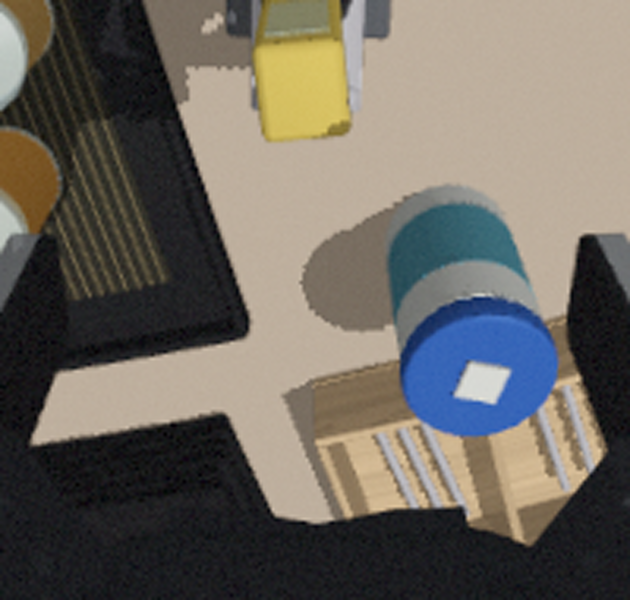

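The handle's top face has its corners at crop (255,42), (343,38), (350,130) and (265,140). I'll project those onto z=244.

```bash
python3 - <<'E'
from h import *;import json
e,q=json.load(open("s2.json"));s=dict(eef_pos=np.array(e),ee_rot=np.array(q))
P=np.array([wplane(150+u/3.15,170+v/3.158,s,244) for u,v in((255,42),(343,38),(350,130),(265,140))])
print(P.round(1),P.mean(0).round(1)); 
for i,j in((0,1),(3,2),(1,2),(0,3)): v=P[j]-P[i];print(np.linalg.norm(v).round(1),np.degrees(np.arctan2(v[1],v[0])).round(1))
E
python3 go.py 505 -214 207 -16.4 0
```

```text
[[ 488.7 -220.9  244. ]
 [ 493.9 -199.1  244. ]
 [ 518.9 -204.1  244. ]
 [ 515.4 -226.5  244. ]] [ 504.2 -212.7  244. ]
22.4 76.6
22.6 81.2
25.4 -11.4
27.3 -11.8
shift now-axes [-0.0022 -0.0048  0.1065] goal-axes [-0.0024 -0.0046  0.1065] turn [0.001 0.001 0.006] t 2.55 F [-0.3  0.2  0.4] gw 0.99
```

```bash
python3 -m jog '[[-0.002,-0.004,0.03,0,0,0,0.085],[0,0,0.04,0,0,-0.07,0.085],[0,0,0.0365,0,0,0,0.085],[0,0,0,0,0,0,0.085]]'
python3 go.py 504.5 -213.3 207 -12 0
```

```text
time_s: 2.95
eef_pos: [505.0, -213.5, 206.0]
ee_rot: [-0.0, 0.105, 0.994, 0.001]
force: [-0.7, 0.9, 0.7]
grip_width: 0.993
grip_force: 0.0
shift now-axes [ 0.0005  0.     -0.001 ] goal-axes [ 0.0005  0.     -0.001 ] turn [ 0.002 -0.    -0.001] t 2.95 F [-0.7  0.9  0.7] gw 0.99
```

```bash
python3 -m jog '[[0,0,0,0,0,0,0.03],[0,0,0,0,0,0,0.02],[0,0,0,0,0,0,0.015],[0,0,0,0,0,0,0.015],[0,0,0,0,0,0,0.015]]' 60
python3 -m jog '[[0,0,0,0,0,0,0.015],[0,0,0,0,0,0,0.015]]'
python3 - <<'E'
from h import *
s=sense();print(s["wrist_torque"],s["eef_pos"],s["force"])
E
```

```text
time_s: 3.45
eef_pos: [506.2, -214.6, 208.9]
ee_rot: [0.003, 0.105, 0.994, -0.001]
force: [-0.2, 1.4, 6.3]
grip_width: 0.262
grip_force: 59.2
time_s: 3.65
eef_pos: [506.2, -214.6, 208.9]
ee_rot: [0.003, 0.105, 0.994, -0.001]
force: [-0.3, 2.6, 5.8]
grip_width: 0.264
grip_force: 59.2
[ 0.29311406  0.07792134 -0.00926498] [ 506.19830646 -214.59702025  208.85529354] [-0.30704002  2.62767904  5.7985572 ]
```

```bash
python3 -m jog '[[0,0,-0.01,0,0,0,0.015],[0,0,-0.015,0,0,0,0.015],[0,0,0,0,0,0,0.015]]'
python3 -m jog '[[0.025,0.002,0,0,0,0,0.015],[0.025,0.002,0,0,0,0,0.015],[0.025,0.002,0,0,0,0,0.015],[0,0,-0.04,0,0,0,0.015],[0,0,-0.04,0,0,0,0.015]]'
python3 -m jog '[[0,0,-0.02,0,0,0,0.015],[0,0,0,0,0,0,0.015],[0,0,0,0,0,0,0.015]]'
python3 - <<'E'
from h import *
s=sense();print(s["eef_pos"].round(1),s["force"].round(1),s["wrist_torque"].round(2))
im=eyes.capture("side")[:,:,::-1];t=eyes.capture("top")[:,:,::-1]
cv2.imwrite("pics/s3.png",im);cv2.imwrite("pics/t3.png",t)
a=cv2.resize(im[110:260,200:330],(520,600),interpolation=cv2.INTER_CUBIC)
cv2.imwrite("pics/c3.png",a)
E
```

```text
time_s: 3.95
eef_pos: [506.2, -215.0, 234.6]
ee_rot: [0.003, 0.105, 0.994, -0.001]
force: [0.6, 0.1, -1.9]
grip_width: 0.267
grip_force: 59.1
time_s: 4.45
eef_pos: [432.0, -192.2, 312.3]
ee_rot: [0.001, 0.105, 0.994, 0.0]
force: [0.9, -0.1, -1.6]
grip_width: 0.264
grip_force: 59.2
time_s: 4.75
eef_pos: [432.9, -192.7, 330.8]
ee_rot: [0.001, 0.105, 0.994, 0.0]
force: [0.2, 0.4, -2.2]
grip_width: 0.269
grip_force: 59.2
[ 432.9 -192.7  330.8] [ 0.2  0.4 -2.2] [-0.01  0.01 -0.01]
```

View pics/c3.png

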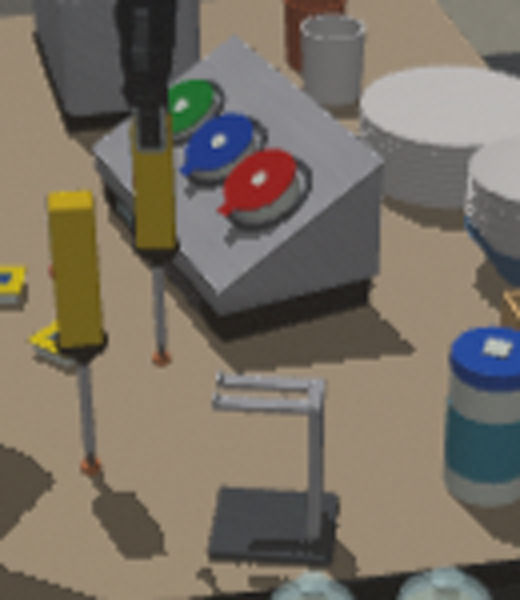

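```bash
python3 - <<'E'
from h import *
c=eyes.calibration("side");M=np.linalg.inv(np.array(c["cam_to_world"]))
s=sense();r=rot(s["ee_rot"])
for L in(71,171):
    p=s["eef_pos"]+r.apply([0,0,L]);q=M[:3,:3]@p+M[:3,3];print(L,"pred",c["fx"]*q[0]/q[2]+c["cx"],c["fy"]*q[1]/q[2]+c["cy"])
print("seen collar-bottom~",200+158/4,110+257/4,"foot",200+161/4,110+359/4)
s=dict(eef_pos=np.array([474.4,-138.7,386.6]),ee_rot=np.array([-0.002,.145,.989,0])/np.linalg.norm([.002,.145,.989]))
P=dict(g=(527.8,321.7,133.1),b=(549.8,223.7,136.4),r=(571.3,125.5,141.9))
for k,u in dict(r=(427,167),b=(467,140),g=(501,117)).items():
    o,d=wray(*u,s);v=np.array(P[k])-o;print(k,(o+d*(v@d)-P[k]).round(1))
E
python3 go.py 430 300 390 -12 0
```

```text
71 pred 239.1838292626506 172.26617431696377
171 pred 240.516435236835 200.52975697727518
seen collar-bottom~ 239.5 174.25 foot 240.25 199.75
r [ 1.8 -0.6  0.5]
b [ 1.9 -2.4 -1.3]
g [ 2.1 -2.  -1.4]
shift now-axes [ 0.1057  0.4812 -0.0592] goal-axes [ 0.1051  0.4812 -0.0596] turn [ 0.001  0.001 -0.001] t 4.85 F [ 0.1 -0.  -2. ] gw 0.26
```

The side view shows the probe held upright at crop (155,200) with its foot at (161,357), where I predicted it. The wrist rays agree with the lids to about 3 mm. Moving to green.

```bash
python3 -m jog '[[0,0,-0.03,0,0,0,0.015],[0.005,0.03,-0.03,0,0,0,0.015],[0.009,0.04,0,0,0,-0.04,0.015],[0.009,0.04,0,0,0,-0.04,0.015],[0.009,0.04,0,0,0,-0.04,0.015]]' >/dev/null
python3 -m jog '[[0.009,0.04,0,0,0,-0.04,0.015],[0.006,0.04,0,0,0,-0.04,0.015],[0.003,0.04,0,0,0,-0.04,0.015],[0,0.04,0,0,0,-0.04,0.015],[0,0.04,0,0,0,-0.04,0.015]]'
python3 go.py 430 300 390 12.5 0
```

```text
time_s: 5.85
eef_pos: [411.8, 162.8, 390.4]
ee_rot: [0.001, -0.055, 0.998, -0.001]
force: [1.6, -0.9, -1.5]
grip_width: 0.267
grip_force: 59.4
shift now-axes [-0.0333  0.1343  0.0003] goal-axes [-0.0475  0.13    0.0004] turn [-0.002  0.001 -0.107] t 5.85 F [ 1.6 -0.9 -1.5] gw 0.27
```

```bash
python3 -m jog '[[-0.008,0.034,0,0,0,-0.054,0.015],[-0.01,0.033,0,0,0,-0.053,0.015],[-0.01,0.033,0,0,-0.13,0,0.015],[-0.008,0.033,0,0,-0.13,0,0.015],[0,0,0,0,-0.131,0,0.015]]' >/dev/null
python3 -m jog '[[0,0,0,0,-0.131,0,0.015],[0,0,0,0,0,0,0.015],[0,0,0,0,0,0,0.015]]'
python3 go.py 429.7 300 307.2 12.5 30
```

```text
time_s: 6.65
eef_pos: [424.1, 298.3, 392.1]
ee_rot: [0.257, -0.105, 0.96, 0.027]
force: [0.4, 0.4, -0.8]
grip_width: 0.267
grip_force: 59.7
shift now-axes [0.0372 0.0007 0.0765] goal-axes [0.0374 0.0005 0.0764] turn [-0.003 -0.002 -0.001] t 6.65 F [ 0.4  0.4 -0.8] gw 0.27
```

```bash
python3 -m jog '[[0.012,0,0.025,0,0,0,0.015],[0.013,0.0005,0.025,0,0,0,0.015],[0.012,0,0.026,-0.003,-0.002,0,0.015],[0,0,0,0,0,0,0.015],[0,0,0,0,0,0,0.015]]'
python3 go.py 444.3 303.2 281.2 12.5 30
cat > f.py <<'E'
from h import *
s=sense();r=rot(s["ee_rot"]);print("F tool",r.inv().apply(s["force"]).round(2),"t",s["time_s"],"pos",s["eef_pos"].round(1))
E
python3 f.py
python3 - <<'E'
from h import *
for n in("side","top"):cv2.imwrite(f"pics/{n}4.png",eyes.capture(n)[:,:,::-1])
a=cv2.resize(cv2.imread("pics/side4.png")[80:180,200:300],(400,400),interpolation=cv2.INTER_CUBIC)
b=cv2.resize(cv2.imread("pics/top4.png")[150:250,60:160],(400,400),interpolation=cv2.INTER_CUBIC)
cv2.imwrite("pics/c4.png",np.hstack([a,b]))
E
```

```text
time_s: 7.15
eef_pos: [431.3, 299.9, 309.2]
ee_rot: [0.259, -0.104, 0.96, 0.028]
force: [0.5, 0.7, -0.5]
grip_width: 0.263
grip_force: 59.6
shift now-axes [0.0025 0.0004 0.0309] goal-axes [0.0024 0.0004 0.0309] turn [-0.     0.003 -0.002] t 7.15 F [ 0.5  0.7 -0.5] gw 0.26
F tool [-0.32  0.53  0.75] t 7.15 pos [431.3 299.9 309.2]
```

View pics/c4.png

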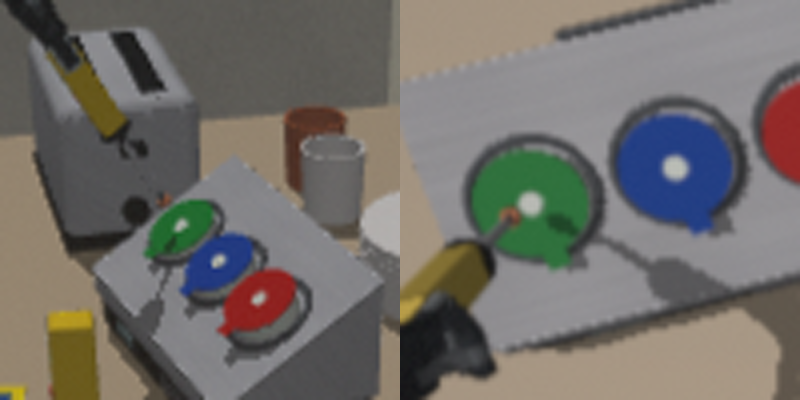

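The foot is hovering over the green lid, at top crop (110,215) with the spot at (130,204), and at side crop (165,201). I'll triangulate the foot against the spot in the same views.

```bash
python3 - <<'E'
from h import *
f,e=tri((60+110/4,150+215/4),(200+165/4,80+201/4));l,e2=tri((60+130.5/4,150+204/4),(200+181/4,80+226/4))
s=sense();r=rot(s["ee_rot"]);p=s["eef_pos"]+r.apply([0,0,171])
print("foot",f,e,"pred",p,"spot",l,e2); print("tool-axes spot-foot",r.inv().apply(l-f).round(1),"spot-pred",r.inv().apply(l-p).round(1))
print("ref spot - pred",r.inv().apply(np.array([527.8,321.7,133.1])-p).round(1))
E
```

```text
foot [513.56602743 322.95122217 159.18055378] 0.16931074925446435 pred [515.57955365 318.98111162 162.68482802] spot [528.47872519 322.01374182 129.54325953] 1.8028156198559342
tool-axes spot-foot [ 2.6 -4.2 32.8] spot-pred [ 5.3  0.1 35.3]
ref spot - pred [ 4.1 -0.  31.9]
```

```bash
python3 -m jog '[[0.003,-0.001,0.01,0,0,0,0.015],[0,0,0.007,0,0,0,0.015],[0,0,0,0,0,0,0.015],[0,0,0,0,0,0,0.015]]' >/dev/null; python3 f.py
for i in 1 2 3; do python3 f.py; python3 -m jog '[[0,0,0.002,0,0,0,0.015],[0,0,0,0,0,0,0.015]]'>/dev/null; python3 f.py; done
```

```text
F tool [ 1.12 -0.13  1.16] t 7.65 pos [436.4 300.3 292.1]
F tool [ 1.12 -0.13  1.16] t 7.65 pos [436.4 300.3 292.1]
F tool [0.92 1.05 2.7 ] t 7.85 pos [437.4 300.6 290.4]
F tool [0.92 1.05 2.7 ] t 7.85 pos [437.4 300.6 290.4]
F tool [ 0.56 -0.92  0.94] t 8.05 pos [438.3 300.8 288.5]
F tool [ 0.56 -0.92  0.94] t 8.05 pos [438.3 300.8 288.5]
F tool [0.55 0.24 1.58] t 8.25 pos [439.3 300.9 286.7]
```

```bash
for i in 1; do python3 -m jog '[[0,0,0.002,0,0,0,0.015],[0,0,0,0,0,0,0.015]]'>/dev/null; python3 f.py;python3 -m jog '[[0,0,0.002,0,0,0,0.015],[0,0,0,0,0,0,0.015]]'>/dev/null; python3 f.py;python3 -m jog '[[0,0,0,0,0,0,0.015]]'>/dev/null; python3 f.py;python3 -m jog '[[0,0,0.001,0,0,0,0.015],[0,0,0,0,0,0,0.015]]'>/dev/null; python3 f.py;python3 -m jog '[[0,0,0.001,0,0,0,0.015],[0,0,0,0,0,0,0.015]]'>/dev/null; python3 f.py; done
```

```text
F tool [0.96 0.34 1.57] t 8.45 pos [440.3 301.2 284.9]
F tool [ 0.92 -0.34  1.6 ] t 8.65 pos [441.3 301.4 283.2]
F tool [-0.25 -0.1   0.95] t 8.75 pos [441.3 301.4 283.5]
F tool [ 1.16 -0.52  1.46] t 8.95 pos [441.8 301.5 282.5]
F tool [ 0.84 -0.37  2.03] t 9.15 pos [442.3 301.6 281.7]
```

```bash
python3 -m jog '[[0,0,0.002,0,0,0,0.015],[0,0,0,0,0,0,0.015]]'>/dev/null; python3 f.py;python3 -m jog '[[0,0,0.002,0,0,0,0.015],[0,0,0,0,0,0,0.015]]'>/dev/null; python3 f.py;python3 -m jog '[[0,0,0.001,0,0,0,0.015],[0,0,0,0,0,0,0.015]]'>/dev/null; python3 f.py;python3 -m jog '[[0,0,0,0,0,0,0.015]]'>/dev/null; python3 f.py; python3 -m jog '[[0,0,0,0,0,0,0.015]]'>/dev/null; python3 f.py
```

```text
F tool [0.63 0.08 0.6 ] t 9.35 pos [443.3 301.9 280. ]
F tool [ 1.21 -0.33 -0.9 ] t 9.55 pos [444.3 302.1 278.4]
F tool [ 0.74 -0.46 -3.26] t 9.75 pos [444.8 302.2 277.6]
F tool [ 0.42  0.36 -2.3 ] t 9.85 pos [444.8 302.2 277.7]
F tool [-0.05  0.11 -3.38] t 9.95 pos [444.7 302.2 277.6]
```

Contact at about 4 N net (free-air baseline +1.4), with the foot centred within ~2 mm. Now hold.

```bash
for i in 1 2 3; do python3 -m jog '[[0,0,0,0,0,0,0.015],[0,0,0,0,0,0,0.015],[0,0,0,0,0,0,0.015],[0,0,0,0,0,0,0.015],[0,0,0,0,0,0,0.015]]'>/dev/null; python3 f.py; done
python3 - <<'E'
from h import *
t=eyes.capture("top")[:,:,::-1];s=eyes.capture("side")[:,:,::-1]
a=cv2.resize(s[80:180,200:300],(400,400),interpolation=cv2.INTER_CUBIC)
b=cv2.resize(t[150:250,60:160],(400,400),interpolation=cv2.INTER_CUBIC)
cv2.imwrite("pics/c5.png",np.hstack([a,b]))
E
```

```text
F tool [ 0.66  0.24 -2.89] t 10.45 pos [444.7 302.2 277.5]
F tool [ 0.26  0.   -1.27] t 10.95 pos [444.7 302.2 277.5]
F tool [ 1.69 -1.01 -1.9 ] t 11.45 pos [444.7 302.2 277.5]
```

View pics/c5.png

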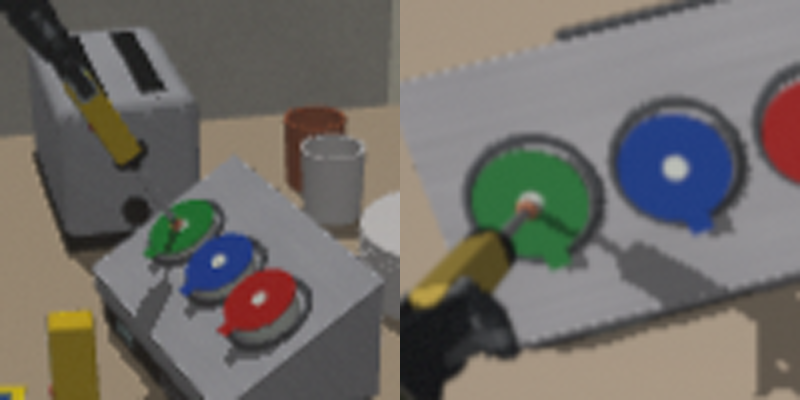

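Side and top crops: the foot sits on the white spot (top (530,207) vs spot (530,204)). Held 1.5+ s at ~4 N. Moving to blue.

```bash
python3 -m jog '[[0,0,-0.01,0,0,0,0.015],[0,0,-0.02,0,0,0,0.015],[0,0,-0.01,0,0,0,0.015],[0,0,0,0,0,0,0.015]]'>/dev/null; python3 f.py
python3 go.py 453 201.5 306 12.5 30
```

```text
F tool [ 0.9  -0.13  2.04] t 11.95 pos [424.9 297.9 313.5]
shift now-axes [-0.002  -0.1002  0.0097] goal-axes [-0.0019 -0.1002  0.0097] turn [ 0.001  0.006 -0.001] t 11.95 F [ 0.3 -0.1 -2.2] gw 0.26
```

```bash
python3 -m jog '[[0,-0.035,0,0,0,0,0.015],[-0.002,-0.035,0,0,0,0,0.015],[0,-0.03,0,0,0.006,0,0.015],[0,0,0.01,0,0,0,0.015],[0,0,0,0,0,0,0.015]]'>/dev/null; python3 f.py;python3 go.py 453 201.5 306 12.5 30
python3 -m jog '[[0,0,0.01,0,0,0,0.015],[0,0,0.004,0,0,0,0.015],[0,0,0,0,0,0,0.015]]'>/dev/null; python3 f.py
python3 - <<'E'
from h import *
t=eyes.capture("top")[:,:,::-1];s=eyes.capture("side")[:,:,::-1]
a=cv2.resize(s[80:180,200:300],(400,400),interpolation=cv2.INTER_CUBIC)
b=cv2.resize(t[150:250,60:160],(400,400),interpolation=cv2.INTER_CUBIC)
cv2.imwrite("pics/c6.png",np.hstack([a,b]))
r=rot();p=sense()["eef_pos"]+r.apply([0,0,171]);print("to lid, tool axes",r.inv().apply(np.array([549.8,223.7,136.4])-p).round(1))
E
```

```text
F tool [1.05 1.19 1.91] t 12.45 pos [453.2 201.1 302.5]
shift now-axes [-0.0016  0.0005 -0.0031] goal-axes [-0.0017  0.0005 -0.0031] turn [-0.    -0.005 -0.002] t 12.45 F [-0.2  1.2 -2.2] gw 0.27
F tool [ 0.25 -0.15  2.07] t 12.75 pos [459.7 203.9 291.1]
to lid, tool axes [-2.4 -0.   9.9]
```

```bash
python3 -m jog '[[-0.001,0,0.003,0,0,0,0.015],[0,0,0.002,0,0,0,0.015],[0,0,0,0,0,0,0.015]]'>/dev/null; python3 f.py
for i in 1 2 ; do python3 -m jog '[[0,0,0.002,0,0,0,0.015],[0,0,0,0,0,0,0.015]]'>/dev/null; python3 f.py;done;for i in 1 2 3; do python3 -m jog '[[0,0,0.001,0,0,0,0.015],[0,0,0,0,0,0,0.015]]'>/dev/null; python3 f.py; done
```

```text
F tool [ 1.41 -0.46  1.03] t 13.15 pos [463.3 203.9 288.1]
F tool [1.14 0.41 1.19] t 13.35 pos [464.3 204.1 286.4]
F tool [0.64 0.36 1.4 ] t 13.55 pos [465.3 204.3 284.6]
F tool [0.21 0.23 1.25] t 13.75 pos [465.8 204.4 284. ]
F tool [1.14 0.57 0.24] t 13.95 pos [466.2 204.5 283.2]
F tool [ 0.6   0.27 -0.56] t 14.15 pos [466.8 204.7 282.3]
```

```bash
python3 -m jog '[[0,0,0.001,0,0,0,0.015],[0,0,0.001,0,0,0,0.015],[0,0,0,0,0,0,0.015]]'>/dev/null; python3 f.py
for i in 1 2 3 4 5 6; do python3 -m jog '[[0,0,0,0,0,0,0.015],[0,0,0,0,0,0,0.015]]'>/dev/null; python3 f.py; done
python3 - <<'E'
from h import *
r=rot();p=sense()["eef_pos"]+r.apply([0,0,171]);print("to lid, tool axes",r.inv().apply(np.array([549.8,223.7,136.4])-p).round(1),r.apply([0,0,1]))
t=eyes.capture("top")[:,:,::-1];s=eyes.capture("side")[:,:,::-1]
a=cv2.resize(s[80:180,200:300],(400,400),interpolation=cv2.INTER_CUBIC)
b=cv2.resize(t[150:250,60:160],(400,400),interpolation=cv2.INTER_CUBIC)
cv2.imwrite("pics/c7.png",np.hstack([a,b]))
h=cv2.cvtColor(t[180:205,115:145].copy(),cv2.COLOR_BGR2HSV)
# copper foot = reddish pixels on the blue lid; white spot remains
m=((h[...,0]<18)|(h[...,0]>165))&(h[...,1]>60)&(h[...,2]>80)
for c,st in comps(m,2):print("copper",(c+[115,180]).round(1),st[4])
print("spot was [128.4 191.5]")
E
```

```text
F tool [ 0.7   0.51 -2.87] t 14.45 pos [467.7 204.9 280.6]
F tool [ 1.16  0.35 -2.57] t 14.65 pos [467.7 204.9 280.6]
F tool [ 1.03 -0.39 -3.3 ] t 14.85 pos [467.7 204.9 280.6]
F tool [ 1.25  0.26 -3.94] t 15.05 pos [467.7 204.8 280.6]
F tool [ 0.63 -0.05 -3.89] t 15.25 pos [467.7 204.8 280.5]
F tool [ 1.33 -0.42 -3.  ] t 15.45 pos [467.7 204.9 280.5]
F tool [ 1.46 -0.23 -2.12] t 15.65 pos [467.7 204.8 280.5]
to lid, tool axes [-1.3  0.6 -4.1] [ 0.48630236  0.10817992 -0.86706812]
copper [127.7 192.7] 9
spot was [128.4 191.5]
```

Blue held 1.3 s at ~4.4 N, with the copper foot at (127.7,192.7) on the spot (128.4,191.5). Moving to red.

```bash
python3 -m jog '[[0,0,0,0,0,0,0.015],[0,0,0,0,0,0,0.015],[0,0,-0.01,0,0,0,0.015],[0,0,-0.02,0,0,0,0.015],[0,0,-0.01,0,0,0,0.015]]'>/dev/null; python3 -m jog '[[0,-0.035,0,0,0,0,0.015],[0,-0.035,0,0,0,0,0.015],[0,-0.03,0,0,0,0,0.015],[0,0,0,0,0,0,0.015]]'>/dev/null;python3 f.py;python3 go.py 475 104.3 311 12.5 30
```

```text
F tool [0.62 0.76 1.03] t 16.65 pos [470.3 100.  315. ]
shift now-axes [-0.0027  0.0032  0.0062] goal-axes [-0.0027  0.0032  0.0062] turn [-0.002 -0.002 -0.004] t 16.65 F [-0.2  0.7 -1.2] gw 0.27
```

```bash
python3 -m jog '[[-0.003,0.003,0.006,0,0,0,0.015],[0,0,0.01,0,0,0,0.015],[0,0,0.006,0,0,0,0.015],[0,0,0,0,0,0,0.015]]'>/dev/null; python3 f.py
for i in 1 2 3 ; do python3 -m jog '[[0,0,0.002,0,0,0,0.015],[0,0,0,0,0,0,0.015]]'>/dev/null; python3 f.py;done
python3 - <<'E'
from h import *
r=rot();p=sense()["eef_pos"]+r.apply([0,0,171]);print("to lid, tool axes",r.inv().apply(np.array([571.3,125.5,141.9])-p).round(1))
E
```

```text
F tool [ 1.01 -0.49  1.8 ] t 17.05 pos [482.1 109.7 296.1]
F tool [ 1.21 -0.38  0.69] t 17.25 pos [483.4 109.2 295.7]
F tool [ 0.81 -0.82  2.01] t 17.45 pos [484.4 109.2 294. ]
F tool [ 0.57 -0.89  1.33] t 17.65 pos [485.3 109.4 292.1]
to lid, tool axes [-1.  -2.9  2.8]
```

```bash
python3 -m jog '[[0,-0.0025,0,0,0,0,0.015],[0,0,0.002,0,0,0,0.015],[0,0,0,0,0,0,0.015]]'>/dev/null; python3 f.py
for i in 1 2 3 ; do python3 -m jog '[[0,0,0.001,0,0,0,0.015],[0,0,0,0,0,0,0.015]]'>/dev/null; python3 f.py;done
python3 - <<'E'
from h import *
r=rot();p=sense()["eef_pos"]+r.apply([0,0,171]);print("to lid, tool axes",r.inv().apply(np.array([571.3,125.5,141.9])-p).round(1))
E
```

```text
F tool [ 0.24 -0.35  0.6 ] t 17.95 pos [486.9 107.  290.4]
F tool [1.38 0.2  0.46] t 18.15 pos [487.3 107.3 289.7]
F tool [ 1.07  0.85 -0.05] t 18.35 pos [487.8 107.4 288.9]
F tool [-0.06 -0.24 -0.91] t 18.55 pos [488.4 107.5 288.1]
to lid, tool axes [-0.8 -0.4 -2. ]
```

```bash
python3 -m jog '[[0,0,0.001,0,0,0,0.015],[0,0,0.001,0,0,0,0.015],[0,0,0,0,0,0,0.015]]'>/dev/null; python3 f.py
for i in 1 2 3 4 5 6 7; do python3 -m jog '[[0,0,0,0,0,0,0.015],[0,0,0,0,0,0,0.015]]'>/dev/null; python3 f.py; done
python3 - <<'E'
from h import *
t=eyes.capture("top")[:,:,::-1];s=eyes.capture("side")[:,:,::-1]
a=cv2.resize(s[110:180,230:300],(400,400),interpolation=cv2.INTER_CUBIC)
b=cv2.resize(t[150:220,130:200],(400,400),interpolation=cv2.INTER_CUBIC)
cv2.imwrite("pics/c8.png",np.hstack([a,b]))
E
```

```text
F tool [ 0.54  0.19 -3.88] t 18.85 pos [489.4 107.7 286.4]
F tool [ 0.78 -0.18 -2.98] t 19.05 pos [489.3 107.7 286.4]
F tool [ 0.95 -0.2  -3.57] t 19.25 pos [489.3 107.7 286.3]
F tool [ 0.97  0.15 -3.07] t 19.45 pos [489.3 107.7 286.3]
F tool [ 1.02 -0.91 -3.58] t 19.65 pos [489.3 107.7 286.3]
F tool [ 0.63 -0.51 -3.49] t 19.85 pos [489.3 107.7 286.3]
F tool [ 1.41 -0.6  -4.12] t 20.05 pos [489.3 107.7 286.3]
F tool [ 0.74  0.24 -4.47] t 20.25 pos [489.3 107.7 286.3]
```

View pics/c8.png

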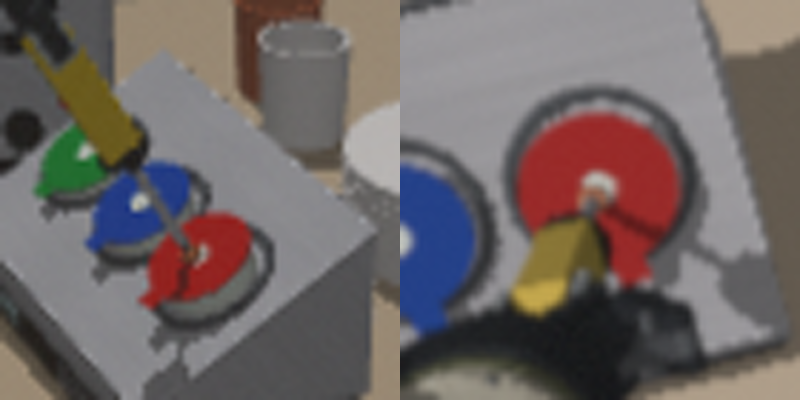

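```bash
python3 - <<'E'
from h import *
k=400/70
def T(a,b): return tri((130+a[0]/k-.5,150+a[1]/k-.5),(230+b[0]/k-.5,110+b[1]/k-.5))
f,e=T((194,193),(189,255));l,e2=T((199,187),(198,254));r=rot();print(f,e,l,e2,"foot->spot tool axes",r.inv().apply(l-f).round(1))
s=sense();p=s["eef_pos"]+r.apply([0,0,167]);print("pred tip",p.round(1),"spot-pred",r.inv().apply(np.array([571.3,125.5,141.9])-p).round(1))
E
```

```text
[567.56733493 127.5721792  142.34073796] 5.124341740875374 [571.71641364 125.05202675 143.41859866] 2.1600447129709885 foot->spot tool axes [-3.6 -3.4  0.8]
pred tip [570.5 125.8 141.5] spot-pred [-0.8 -0.4 -0. ]
```

Side and top crops: the foot is on the red spot (top (594,193) vs (599,187)) and held 1.5 s at ~4.5–5 N. The image estimate suggests an offset of up to 3–4 mm, which is inside tolerance. As a cheap hedge I'll press once more, shifted 2 mm toward the spot, then retreat.

```bash
python3 -m jog '[[0,0,-0.01,0,0,0,0.015],[-0.002,-0.002,0,0,0,0,0.015],[0,0,0.007,0,0,0,0.015],[0,0,0,0,0,0,0.015]]'>/dev/null;python3 f.py
python3 -m jog '[[0,0,0.001,0,0,0,0.015],[0,0,0.001,0,0,0,0.015],[0,0,0,0,0,0,0.015]]'>/dev/null;python3 f.py
for i in 1 2 3; do python3 -m jog '[[0,0,0,0,0,0,0.015],[0,0,0,0,0,0,0.015],[0,0,0,0,0,0,0.015],[0,0,0,0,0,0,0.015]]'>/dev/null; python3 f.py; done
python3 -m jog '[[0,0,-0.01,0,0,0,0.015],[0,0,-0.03,0,0,0,0.015],[0,0,-0.04,0,0,0,0.015],[0,0,-0.02,0,0,0,0.015],[0,0,0,0,0,0,0.015]]'>/dev/null;python3 f.py; python3 go.py 432 -60 390 12.5 30
```

```text
F tool [-0.22 -0.63 -0.91] t 20.75 pos [490.2 105.7 289.1]
F tool [-0.14 -0.81 -1.66] t 21.05 pos [491.  106.  288.2]
F tool [ 0.58 -0.89 -1.43] t 21.45 pos [491.  106.  288.2]
F tool [-0.39 -0.09 -1.8 ] t 21.85 pos [490.9 106.  288.2]
F tool [-0.83 -1.48 -1.71] t 22.25 pos [490.9 106.  288.2]
F tool [ 0.43 -0.44  2.16] t 22.75 pos [441.8  95.2 377.5]
shift now-axes [ 0.031  -0.1494 -0.0323] goal-axes [ 0.0311 -0.1494 -0.0324] turn [-0.001  0.002 -0.   ] t 22.75 F [ 0.8 -0.3 -2.1] gw 0.26
```

```bash
python3 -m jog '[[0,-0.03,-0.01,0,0.131,0,0.015],[0,-0.03,-0.01,0,0.131,0,0.015],[0,-0.03,0,0,0.131,0,0.015],[0,0,0,0,0.13,0,0.015],[0,0,0,0,0,0,0.015]]'>/dev/null
python3 -m jog '[[0,0,0,0,0,0.107,0.015],[0,0,0,0,0,0.107,0.015],[0,0,0,0,0,0.107,0.015],[0,0,0,0,0,0.107,0.015],[0,0,0,0,0,0,0.015]]'>/dev/null
python3 f.py; python3 go.py 470 -100 395 -12 0;python3 go.py 434 -193.5 395 -12 0
```

```text
F tool [1.15 0.2  2.22] t 23.75 pos [452.8   6.  392.1]
shift now-axes [-0.0389 -0.1001 -0.0031] goal-axes [-0.0389 -0.1001 -0.0029] turn [ 0.001 -0.001 -0.001] t 23.75 F [-1.1  0.4 -2.2] gw 0.27
shift now-axes [-0.0232 -0.199  -0.0032] goal-axes [-0.0231 -0.199  -0.0029] turn [ 0.001 -0.001 -0.001] t 23.75 F [-1.1  0.4 -2.2] gw 0.27
```

```bash
python3 -m jog '[[-0.013,-0.033,0,0,0,0,0.015],[-0.013,-0.033,0,0,0,0,0.015],[-0.013,-0.034,0,0,0,0,0.015],[0.007,-0.045,0,0,0,0,0.015],[0.008,-0.045,0,0,0,0,0.015]]'>/dev/null
python3 -m jog '[[0,-0.009,0.03,0,0,0,0.015],[0,0,0.04,0,0,0,0.015],[0,0,0.04,0,0,0,0.015],[0,0,0,0,0,0,0.015],[0,0,0,0,0,0,0.015]]'
python3 go.py 434 -193.5 230 -12 0; python3 go.py 506 -214.7 230 -12 0
```

```text
time_s: 24.75
eef_pos: [435.1, -194.1, 283.9]
ee_rot: [-0.0, 0.104, 0.995, -0.0]
force: [-0.1, -0.2, -1.2]
grip_width: 0.264
grip_force: 60.2
shift now-axes [0.0012 0.0003 0.0539] goal-axes [0.0012 0.0003 0.0539] turn [-0.    -0.     0.001] t 24.75 F [-0.1 -0.2 -1.2] gw 0.26
shift now-axes [-0.0736 -0.0055  0.0538] goal-axes [-0.0736 -0.0055  0.0539] turn [-0.    -0.     0.001] t 24.75 F [-0.1 -0.2 -1.2] gw 0.26
```

```bash
python3 -m jog '[[0,0,0.03,0,0,0,0.015],[0,0,0.022,0,0,0,0.015],[0,0,0,0,0,0,0.015]]'>/dev/null; python3 go.py 506 -214.8 230 -12 0
python3 -m jog '[[-0.024,-0.002,0,0,0,0,0.015],[-0.025,-0.002,0,0,0,0,0.015],[-0.024,-0.0015,0,0,0,0,0.015],[0,0,0,0,0,0,0.015]]'; python3 go.py 506 -214.8 209 -12 0
```

```text
shift now-axes [-0.0739 -0.0057  0.0006] goal-axes [-0.0739 -0.0057  0.0007] turn [ 0.001 -0.002  0.   ] t 25.05 F [-0.1 -0.3 -1.3] gw 0.26
time_s: 25.45
eef_pos: [507.7, -215.7, 233.0]
ee_rot: [0.001, 0.104, 0.995, -0.001]
force: [-0.4, 0.1, -1.8]
grip_width: 0.261
grip_force: 60.1
shift now-axes [0.0019 0.0006 0.024 ] goal-axes [0.0018 0.0006 0.024 ] turn [-0.001  0.003  0.001] t 25.45 F [-0.4  0.1 -1.8] gw 0.26
```

```bash
python3 -m jog '[[0.001,0.0005,0.01,0,0,0,0.015],[0,0,0.009,0,0,0,0.015],[0,0,0,0,0,0,0.015]]'>/dev/null; python3 f.py
for i in 1 2 3; do python3 -m jog '[[0,0,0.001,0,0,0,0.015],[0,0,0,0,0,0,0.015]]'>/dev/null; python3 f.py;done
```

```text
F tool [-0.76  0.17  1.39] t 25.75 pos [ 503.2 -213.6  210.7]
F tool [-0.93 -0.72  2.24] t 25.95 pos [ 504.  -214.1  210.9]
F tool [ 0.26 -0.47  1.62] t 26.15 pos [ 504.1 -214.1  209.6]
F tool [-0.26  0.36 -1.89] t 26.35 pos [ 504.3 -214.1  208.9]
```

Seated: contact at the expected height (208.9). Release.

```bash
python3 -m jog '[[0,0,0,0,0,0,0.03],[0,0,0,0,0,0,0.04],[0,0,0,0,0,0,0.06],[0,0,0,0,0,0,0.085],[0,0,0,0,0,0,0.085]]' 20
python3 -m jog '[[0,0,0,0,0,0,0.085],[0,0,0,0,0,0,0.085],[0,0,-0.01,0,0,0,0.085],[0,0,-0.03,0,0,0,0.085],[0,0,-0.045,0,0,0,0.085]]'>/dev/null
python3 -m jog '[[0,0,-0.045,0,0,0,0.085],[0.04,0.01,-0.03,0,0,0,0.085],[0.04,0.03,0,0,0,0,0.085],[0.03,0.04,0,0,0,0,0.085],[0,0,0,0,0,0,0.085]]'
python3 - <<'E'
from h import *
for n in("side","top"):cv2.imwrite(f"pics/{n}9.png",eyes.capture(n)[:,:,::-1])
a=cv2.resize(cv2.imread("pics/side9.png")[150:255,200:305],(400,400),interpolation=cv2.INTER_CUBIC)
b=cv2.resize(cv2.imread("pics/top9.png")[180:240,260:320],(400,400),interpolation=cv2.INTER_CUBIC)
cv2.imwrite("pics/c9.png",np.hstack([b,a]))
for n in("top","side"):
    h=cv2.cvtColor(cv2.imread(f"pics/{n}9.png"),cv2.COLOR_BGR2HSV)
    y=(h[...,0]>18)&(h[...,0]<33)&(h[...,1]>150)&(h[...,2]>70)
    for c,s in comps(y,20): print(n,np.round(c,1),s)
E
```

```text
time_s: 26.85
eef_pos: [504.2, -214.1, 208.6]
ee_rot: [-0.001, 0.105, 0.994, 0.0]
force: [0.8, 0.9, -0.2]
grip_width: 0.953
grip_force: 0.0
time_s: 27.85
eef_pos: [412.3, -109.8, 370.5]
ee_rot: [0.001, 0.104, 0.995, -0.0]
force: [1.0, -0.5, -0.9]
grip_width: 0.995
grip_force: 0.0
top [251.1 244.7] [248 242   8   7  36]
side [218.  177.8] [208 158  18  40 445]
side [200.2 179.7] [195 177  11   6  50]
side [264.1 192. ] [260 177   9  31 275]
side [277.3 276.2] [269 269  18  15 158]
```

View pics/c9.png

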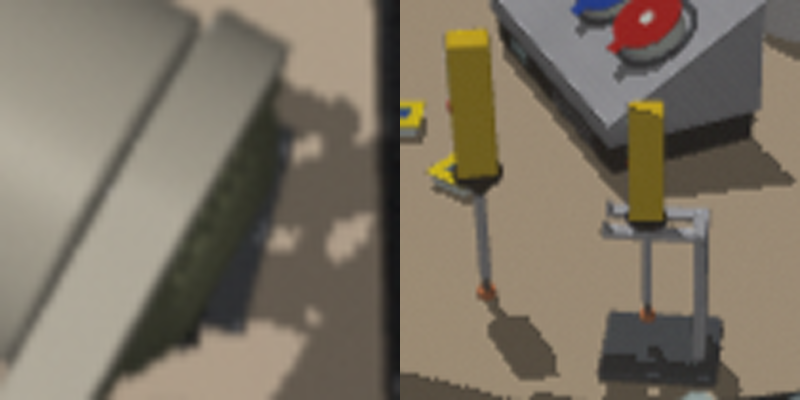

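The side crop shows the probe hanging upright in the fork, with the handle at (264,192) against (265,192) originally. Everything else I can see is unmoved and the arm is clear.

```bash
python3 -c "from rig import finish_job;print(finish_job())"
```

```text
the job is handed in; nothing more can be done
None
```

The job is handed in after about 28 s of robot time: the green, blue and red lids were each pressed at about 4–5 N for over a second, in that order, and the thermometer is back in its rest; the hand-in gave no verdict.

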